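Gauge the depth of a portion mould's bore

TASK

Take the steel depth gauge by its knob out of the wooden stand and lower it into the narrow bore of the white portion mould until its rod bottoms out, then keep it pressed lightly on the bottom (about 10 N) for two seconds. Then slide the gauge's stop collar down the rod until it lies fully on the mould's top face, and leave the gauge standing there, rod still on the bottom, to keep the reading. Work gently, never pushing the gauge against the mould with 30 N or more, and leave the other things on the table where they are.

Things in the scene. Friction and masses are not known exactly. Their poses are not given: they have to be found in the camera images.
- block: White plastic portion mould, fixed to the table: 80 x 130 x 70 mm (x, y, z), any yaw. Origin at the centre of its underside, z up, flat top face at z = 70 mm. Two round wells open in the top: the narrow bore (18 mm wide, centre at x = 0, y = +33 mm) and a wide shallow well (40 mm wide, 20 mm deep, centre at x = 0, y = -30 mm), which is not used.
- bore_mouth (a point): Centre of the narrow bore's mouth, in the plane of the mould's top face. The bore is 18 mm wide with a 1.5 mm chamfer; its flat, firm metal floor is an adjustable insert that lies somewhere from 36 to 46 mm below the mouth and is to be found by feel.
- stand: Wooden stand, fixed: 70 x 90 x 40 mm, origin at the centre of its underside. Its socket in the middle of the top is 19 mm wide and 30 mm deep; the gauge starts upright in it, loose, leaning a little at most.
- gauge: Steel depth gauge, loose, about 0.24 kg, 102 mm long, round about its z axis. Origin at the centre of the rod's flat tip, z up along the rod. Rod 16 mm in diameter from z = 0 to 76 mm (chamfered tip); grip knob 26 mm in diameter from z = 76 to 102 mm. The collar rides on the rod below the knob.
- collar_bottom (a point): Centre of the underside of the gauge's stop collar: an aluminium ring 40 mm in diameter, 14 mm high. It starts 52 to 56 mm above the rod's tip and slides along the rod with a friction of about 2.5 N, staying where it is left; it can travel down to 11 mm above the tip. Its top face can be pressed on, or its rim gripped with the fingers either side of the knob.
- tamper: Bystander: wooden tamper, 40 mm wide, 75 mm tall, loose, origin under its foot.
- cutter: Bystander: thin steel ring cutter, 64 mm wide, 35 mm tall, loose, origin at its underside.
- jar: Bystander: amber jar, 64 mm wide, 90 mm tall, loose, origin at its underside.
- bowl: Bystander: steel bowl, 120 mm wide, 50 mm tall, loose, origin at its underside.
- beaker: Bystander: white mug, 72 mm wide, 90 mm tall, loose, origin at its underside.
- spatula: Bystander: spatula lying flat, loose.
- brush: Bystander: pastry brush lying flat, loose.
There are look-alikes about, which are no part of the job. Leave any orange or turquoise look-alike of the gauge alone.

How it is judged:
On the way, in this order (a step that is already met when the one before it is completed fails the run):
1. the gauge's rod, upright in the narrow bore, is kept pressed on the bore's floor with 5.5 to 20 N for 1 s, collar still clear of the mould (contact force between gauge and bore_floor between 5.5 and 20 N and horizontal distance between gauge and bore_mouth below 0.004 m and z of collar_bottom in the frame of block above 0.074 m), for 1 s.
2. the collar has been slid down onto the mould's top face (z of collar_bottom in the frame of block below 0.072 m), for 0.2 s.
At the end, for the whole second after the job is handed in: The gauge stands at rest and released in the narrow bore, tip within 4 mm of the bore's axis and within 3 mm of the middle of its floor, leaning less than 0.12 rad, with the underside of the collar within 2 mm of the mould's top face (horizontal distance between gauge and bore_mouth below 0.004 m and distance between gauge and floor_top below 0.003 m and z of collar_bottom in the frame of block below 0.072 m and angle between gauge's own z axis and vertical below 0.12 rad and linear speed of gauge below 0.02 m/s); the robot touches nothing.
It fails at once if the gauge (rod or collar) is pushed against the mould with 30 N or more (contact force between gauge and block above 30 N).
It fails at once if a bystander is moved by more than 20 mm (distance of any of tamper, cutter, jar, bowl, beaker, spatula, brush from where it was at the start of the episode above 0.02 m).
It also fails if it takes over 70 s, if anything falls off the work surface, if the arm or the gripper's body presses on something with over 40 N, if the wrist force passes 120 N, or if a joint passes its speed limit or range.

ROBOT

A 6-joint arm with a two-finger parallel gripper is mounted at the origin on the work surface. World frame = base frame: x ahead of the robot, y to its left, z up, the work surface at z = 0. Lengths are in m, angles in rad, forces in N, time in s.
With the tool pointing down it reaches from about 0.425 to 0.95 m from the base axis. Payload 3.5 kg.
Tool frame: the origin (TCP) lies at the very end of the fingers, on their centre line; the grasp point (between the pads) lies ctrl.pinch_z behind it (ctrl.pinch_z is the distance from the TCP to the grasp point, in m); z points along the fingers, y is the line along which they close (so a half turn about z gives the same grasp; the last joint's range is limited). The gripper opens to 85 mm and grips with 20 to 120 N. Pads are 22 mm wide; open, the fingers measure 114 mm over their backs; the gripper's body (76 mm by 85 mm) begins 54 mm behind the grasp point. The pads swing forward as they close: fully open they stand 13 mm farther back than shut.
Start: joints at [-1.256, 0.286, 1.577, -0, 1.279, -0.15], TCP at [0.303, -0.603, 0.231] pointing down, gripper open.
Joint ranges: [-2.77, 2.77], [-0.9, 2.22], [0.21, 2.48], [-1.53, 4.67], [0.24, 2.81], [-2.84, 2.84]. Speed limits (rad/s): [2.79, 2.79, 3.14, 3.14, 3.14, 3.14].

INTERFACE

Orientations are given as a unit quaternion [x, y, z, w].
In Python, from plant import ctrl gives the robot as it stands.
- The arm moves only by the shell command python3 -m inch [FORCE], which reads ROWS from standard input. ROWS is a JSON list of rows, 1 to 10 of them, each written [[dx, dy, dz], [rx, ry, rz], opening]: dx, dy, dz in shares of 400 mm (1.0 is 400 mm), then a rotation vector rx, ry, rz in shares of 4 rad (1.0 is 4 rad), then the opening from 0.0 (shut) to 1.0 (fully open); each row is the pose to reach, as a shift and turn from the pose commanded when the command began, along the tool's axes at that moment; what a row does not reach only later rows make up. A row lasts 1/8 s, in which the tool goes at most 0.0625 m and 0.188 rad, less where a joint would pass 70% of its speed; a pose out of reach is approached as far as the arm can. The fingers move at their own pace and stop on an object; FORCE is the grip in N (left out, the last holds). Time passes only in rows, so rows that do not move let the fingers close. It prints the time, the measured TCP pose, the force, the opening and the grip force at its end. No shift or turn number may pass 1 either way. Input that does not fit is refused with a message, and nothing moves.
- ctrl.get_state(): the state, without advancing time (a new reading comes with each control period).
- ctrl.read_camera(name): name is "scene" or "side" or "wrist"; returns a dict with "pixels" (400x640x3 uint8, red, green, blue), "camera_matrix" (3x3 intrinsics, pixels), "xyz" and "orientation" of the camera in the world. Camera axes: x right, y down, z forward; pixel columns grow to the right and rows downward; lengths in m; the calibration is good to about 2 mm. A picture is of the moment at which its call begins. There is no depth.
- ctrl.sign_off(): hands the job in; it is judged then, once.
Trained networks look in the newest picture that a camera, given by its name, has taken for a name from the list of things; names that differ only in an ending like _2 or _b are one class to them, and where a whole thing is asked for, a point or a joint stands for the part that bears it (a point fixed in the world has none). Each returns a list of dicts, best first, with "conf" (0 to 1); they miss things now and then, are a little off and sometimes report something else, mostly with a low value. They report only what shows in the picture. A call takes as long as a camera call. They do not tell look-alikes from the thing itself.
- ctrl.recognise(camera, thing): "position" ([x, y, z] in m, in world coordinates, good to about 4 mm: the middle of the surface that is visible of it).
- ctrl.masks_of(camera, thing): "region" (400x640 bool, what is visible of it).
- ctrl.mark_of(camera, thing): "position" ([x, y, z] in m, in world coordinates, good to about 4 mm: a listed point, or the origin of a listed thing).
The state is a dict: "time": time; "qpos": joint angles; "dq": joint speeds; "joint_efforts": joint torques, N m; "eef_pos": TCP position; "tcp_rot": TCP orientation; "contact_force": force on the tool from outside, world axes, zero at the start; "wrist_torque": the same for the moment, N m; "opening": opening from 0.0 (shut) to 1.0 (fully open); "finger_force": force on a finger pad.
Only numpy, scipy, OpenCV 4.12 (cv2) and the standard library are available. Lean on these libraries where they do the work, as an engineer would, in place of code of your own. Each camera call takes 0.05 s, during which the arm holds its last target. There are 200 camera calls.

## Working session

There is one attempt and no reset: what is moved stays moved. The work goes in short steps, Python scripts to look and compute and a shell command to move; the robot and the scene stay as the last step left them, time stands still between calls to the robot, and variables do not carry over. Pictures are saved under pics/ and viewed, at most 10 in all, crops included, and the job is handed in when it is done.

```bash
mkdir -p pics; ls
python3 - <<'E'
from plant import ctrl
import cv2, numpy as np
s=ctrl.get_state(); print(s['time'],s['eef_pos'],s['tcp_rot'],s['contact_force'],s['opening'],ctrl.pinch_z)
ims=[]
for c in ['scene','side']:
    r=ctrl.read_camera(c); ims.append(r['pixels'][:,:,::-1]); print(c,np.round(r['xyz'],3),np.round(r['orientation'],3),r['camera_matrix'][0])
    for t in ['gauge','collar_bottom','block','bore_mouth','stand']:
        for d in ctrl.mark_of(c,t)[:4]: print(c,t,np.round(d['position'],4),round(d['conf'],2))
    for t in ['gauge','stand','block']:
        for d in ctrl.masks_of(c,t)[:4]:
            y,x=np.nonzero(d['region']); print('mask',c,t,x.min(),x.max(),y.min(),y.max(),round(d['conf'],2))
cv2.imwrite('pics/a.png',ims[0]);cv2.imwrite('pics/b.png',ims[1])
E
```

```text
pics
0.0 [ 0.30236607 -0.60275295  0.22992745] [ 9.73121273e-01  2.30290304e-01 -1.03528075e-04 -1.16310578e-03] [ 0.7913545  -0.52055166 -0.12278347] 1.0012334642334544 0.0187
scene [1.352 0.32  1.235] [ 0.525  0.794 -0.253 -0.173] [462.81433731   0.         331.64495502]
scene gauge [ 0.5695  0.2463 -0.0049] 0.71
scene gauge [ 0.4151  0.1698 -0.0012] 0.68
scene gauge [0.5363 0.1329 0.0044] 0.54
scene gauge [0.4825 0.4291 0.0012] 0.41
scene collar_bottom [0.4196 0.1717 0.0512] 0.65
scene collar_bottom [0.5337 0.1352 0.0614] 0.58
scene collar_bottom [0.5667 0.2433 0.0517] 0.46
scene collar_bottom [ 0.6099 -0.0082 -0.0028] 0.33
scene block [ 0.5318 -0.1396  0.0036] 0.88
scene block [0.5366 0.136  0.0635] 0.39
scene bore_mouth [ 0.5534 -0.1619  0.0734] 0.89
scene stand [ 0.5364  0.1426 -0.0032] 0.56
scene stand [ 7.253e-01  8.210e-02 -5.000e-04] 0.31
mask scene gauge 401 413 211 233 0.55
mask scene stand 362 388 194 225 0.57
mask scene block 273 319 158 199 0.87
mask scene block 373 431 260 302 0.33
side [0.021 0.66  0.698] [-0.318  0.834 -0.423  0.157] [368.73582577   0.         320.31254198]
side gauge [0.4143 0.1711 0.0021] 0.72
side gauge [0.5676 0.2481 0.0042] 0.6
side gauge [0.534  0.1403 0.0085] 0.54
side collar_bottom [0.4202 0.1671 0.057 ] 0.59
side collar_bottom [0.5714 0.2448 0.0572] 0.55
side collar_bottom [0.536  0.1385 0.063 ] 0.53
side collar_bottom [ 0.4823  0.4257 -0.0012] 0.34
side block [ 5.331e-01 -1.403e-01 -1.000e-04] 0.68
side bore_mouth [ 0.5544 -0.1614  0.0716] 0.95
side bore_mouth [0.5367 0.1407 0.0613] 0.15
side stand [0.539 0.138 0.   ] 0.73
mask side gauge 296 311 213 239 0.84
mask side gauge 257 272 231 266 0.83
mask side gauge 323 339 243 278 0.71
mask side stand 283 325 228 262 0.96
mask side stand 204 222 216 268 0.37
mask side block 350 384 174 216 0.58
```

Run:
```python
import cv2, numpy as np
a=cv2.imread('pics/a.png');b=cv2.imread('pics/b.png')
c=cv2.resize(a[150:270,250:450],None,fx=4,fy=4,interpolation=cv2.INTER_CUBIC)
d=cv2.resize(b[150:290,200:400],None,fx=4,fy=4,interpolation=cv2.INTER_CUBIC)
cv2.imwrite('pics/c.png',c);cv2.imwrite('pics/d.png',d)
```

```text
(no output)
```

View pics/a.png

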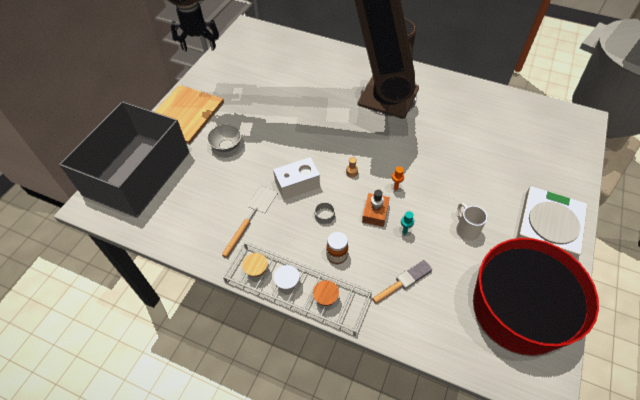

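View pics/d.png

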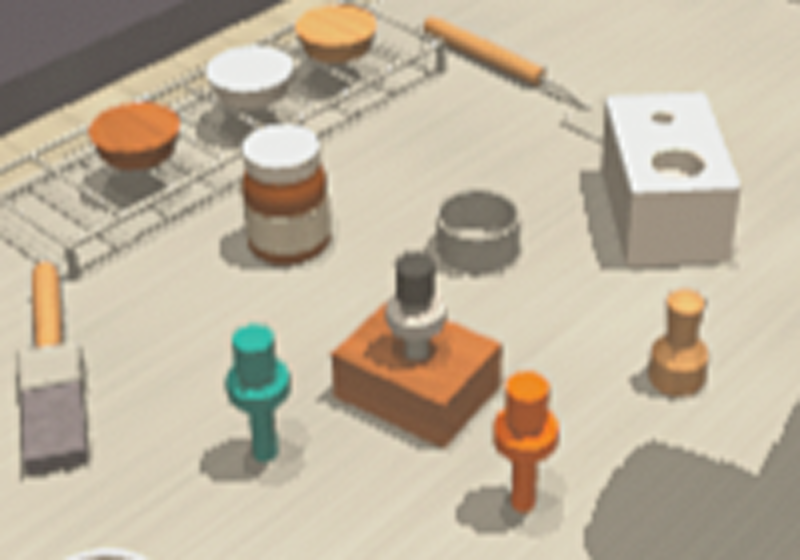

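Candidates in the scene picture are the dark-knobbed steel gauge in the wooden stand at (377,198), an orange one at (398,178) and a turquoise one at (407,220). The steel one fits: it stands in the wooden socket and has a silver collar. The enlarged crop confirms this, with it at about (415,310). The mould is at scene (297,177), with its narrow bore on the far side from the side camera, at crop (662,117).

```bash
cat > h.py <<'E'
from plant import ctrl
import numpy as np
from scipy.spatial.transform import Rotation as R
def delta(p,yaw=None):
    "tool-axes shift+rotvec from measured pose to world p, tool down, tool x at yaw"
    s=ctrl.get_state(); r=R.from_quat(s['tcp_rot'])
    x=r.as_matrix()[:,0]; y0=np.arctan2(x[1],x[0])
    t=R.from_euler('z',y0 if yaw is None else yaw)*R.from_euler('x',np.pi)
    print('yaw',round(y0,4),'shift',np.round(r.inv().apply(np.array(p)-s['eef_pos']),4),'rot',np.round((r.inv()*t).as_rotvec(),4))
def ray(cam,uv):
    K=cam['camera_matrix'];d=np.linalg.solve(K,[uv[0],uv[1],1]);return cam['xyz'],R.from_quat(cam['orientation']).apply(d)
def at_z(cam,uv,z):
    o,d=ray(cam,uv); return o+d*(z-o[2])/d[2]
def proj(cam,p):
    q=R.from_quat(cam['orientation']).inv().apply(np.array(p)-cam['xyz']); u=np.array(cam['camera_matrix'])@q; return u[:2]/u[2]
E
python3 -c "
from h import *
delta([.52,-.161,.26])"
```

```text
yaw 0.4648 shift [ 0.3926 -0.298  -0.0287] rot [0. 0. 0.]
```

The manual's scale: shifts go in shares of 400 mm and turns go in shares of 4 rad. Converting my numbers, 0.39 m is 0.975, 0.34 m is 0.85.

```bash
echo '[[[0.1,-0.075,-0.075],[0,0,0],1],[[0.225,-0.17,-0.075],[0,0,0],1],[[0.35,-0.265,-0.075],[0,0,0],1],[[0.475,-0.36,-0.075],[0,0,0],1],[[0.6,-0.455,-0.075],[0,0,0],0.6],[[0.725,-0.55,-0.075],[0,0,0],0.6],[[0.85,-0.645,-0.075],[0,0,0],0.6],[[0.975,-0.7425,-0.075],[0,0,0],0.6],[[0.975,-0.7425,-0.075],[0,0,0],0.6],[[0.975,-0.7425,-0.075],[0,0,0],0.6]]' | python3 -m inch 30
python3 - <<'E'
from h import *
import cv2
c=ctrl.read_camera('wrist'); cv2.imwrite('pics/w1.png',c['pixels'][:,:,::-1]); print(c['xyz'],c['orientation'],c['camera_matrix'])
for t in ['bore_mouth','block']:
    for d in ctrl.mark_of('wrist',t)[:2]: print(t,np.round(d['position'],4),d['conf'],proj(c,d['position']))
E
```

```text
time: 2.15
eef_pos: [0.5181, -0.163, 0.2614]
tcp_rot: [0.973, 0.231, -0.0, 0.0]
contact_force: [-0.3, -0.0, -0.7]
opening: 0.601
finger_force: 0.0
[ 0.58311448 -0.12938726  0.40267527] [ 0.84222907 -0.51939006 -0.07543854  0.12326064] [[351.40474103   0.         321.82425566]
 [  0.         351.40474103 195.50851176]
 [  0.           0.           1.        ]]
bore_mouth [ 0.5568 -0.1643  0.069 ] 0.76 [342.05479726 134.05380354]
block [ 0.5303 -0.1384  0.0026] 0.74 [307.65112275 137.83874124]
```

View pics/w1.png

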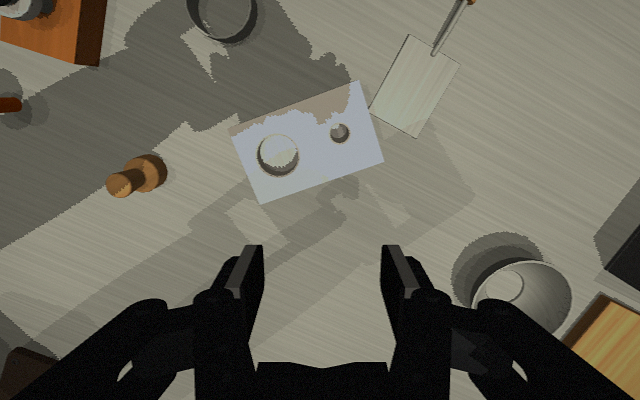

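The wrist view shows the mould's top face with corners at about (230,130), (359,81), (384,160) and (261,204). The narrow bore is at (340,132), and the wide well is at (278,154). The bystanders are clear of them.

Run:
```python
from h import *
import cv2
c=ctrl.read_camera('wrist'); im=c['pixels']; cv2.imwrite('pics/w2.png',cv2.resize(im[70:215,220:395][:,:,::-1],None,fx=4,fy=4,interpolation=cv2.INTER_CUBIC))
for uv in [(230,130),(359,81),(384,160),(261,204),(340,132)]: print(uv,np.round(at_z(c,uv,.07),4))
for d in ctrl.masks_of('wrist','block')[:1]:
    m=d['region'].astype(np.uint8); k,_=cv2.findContours(m,cv2.RETR_EXTERNAL,cv2.CHAIN_APPROX_NONE); h=max(k,key=cv2.contourArea)
    r=cv2.minAreaRect(h); print(d['conf'],r); print([np.round(at_z(c,q,.07),4) for q in cv2.boxPoints(r)])
delta([.52,.12,.26])
```

```text
(230, 130) [ 0.513  -0.0701  0.07  ]
(359, 81) [ 0.6053 -0.1575  0.07  ]
(384, 160) [ 0.5525 -0.213   0.07  ]
(261, 204) [ 0.4592 -0.1253  0.07  ]
(340, 132) [ 0.5573 -0.163   0.07  ]
0.84 ((304.68450927734375, 141.87918090820312), (86.26276397705078, 139.8984375), 70.52970123291016)
[array([ 0.5153, -0.0635,  0.07  ]), array([ 0.6065, -0.154 ,  0.07  ]), array([ 0.5535, -0.2135,  0.07  ]), array([ 0.4539, -0.119 ,  0.07  ])]
yaw 0.4625 shift [ 0.129  -0.2535  0.0012] rot [0.     0.0002 0.    ]
```

View pics/w2.png

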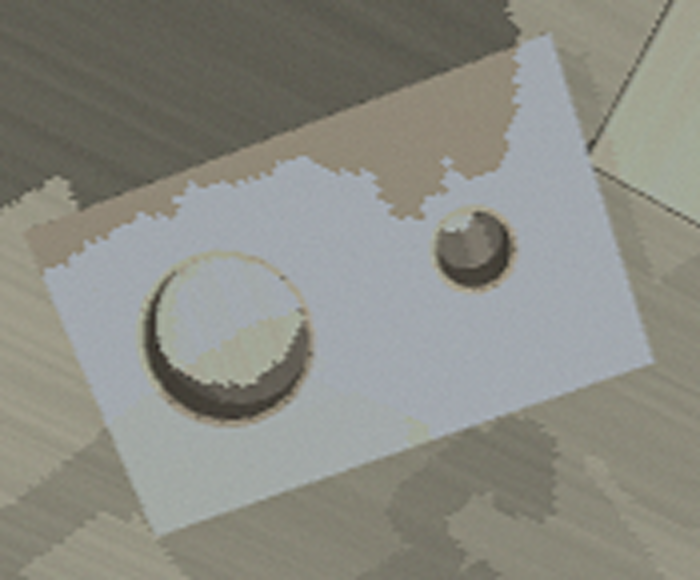

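The crop shows the bore's rim at crop (474,249), which is pixel (338.5,132.3). The top-face corners are at crop (24,230), (549,35), (653,362) and (158,536).

```bash
python3 - <<'E'
from h import *
c=ctrl.read_camera('wrist')
P=[at_z(c,(220+u/4,70+v/4),.07) for u,v in [(24,230),(549,35),(653,362),(158,536)]]
print(np.round(P,4),[round(np.linalg.norm(P[i]-P[i-1]),4) for i in range(4)])
cen=np.mean(P,0); d=(P[1]-P[0]+P[2]-P[3]); d/=np.linalg.norm(d); print('centre',cen,'bore by rect',cen+.033*d,'bore by rim',at_z(c,(338.5,132.25),.07),'yaw',np.arctan2(d[1],d[0])-np.pi/2)
E
echo '[[[0.0625,-0.125,0],[0,0,0],0.6],[[0.13,-0.255,0],[0,0,0],0.6],[[0.2,-0.3875,0],[0,0,0],0.6],[[0.2625,-0.5125,0],[0,0,0],0.6],[[0.3225,-0.6325,0],[0,0,0],0.6],[[0.3225,-0.6325,0],[0,0,0],0.6],[[0.3225,-0.6325,0],[0,0,0],0.6]]' | python3 -m inch
python3 - <<'E'
from h import *
import cv2
c=ctrl.read_camera('wrist'); cv2.imwrite('pics/w3.png',cv2.resize(c['pixels'][:,:,::-1],(800,500),interpolation=cv2.INTER_CUBIC)); print(c['xyz'],c['orientation'])
for t in ['gauge','collar_bottom','stand']:
    for d in ctrl.mark_of('wrist',t)[:4]: print(t,np.round(d['position'],4),round(d['conf'],2),proj(c,d['position']).round(1))
E
```

```text
[[ 0.5135 -0.0658  0.07  ]
 [ 0.6063 -0.1551  0.07  ]
 [ 0.5517 -0.2126  0.07  ]
 [ 0.4586 -0.1239  0.07  ]] [np.float64(0.0799), np.float64(0.1288), np.float64(0.0792), np.float64(0.1286)]
centre [ 0.53251157 -0.13934876  0.07      ] bore by rect [ 0.55635362 -0.16216447  0.07      ] bore by rim [ 0.55643439 -0.16184479  0.07      ] yaw -2.3342006723462845
time: 3.32
eef_pos: [0.5201, 0.1203, 0.2612]
tcp_rot: [0.973, 0.23, -0.0, 0.0]
contact_force: [0.6, 0.0, 0.2]
opening: 0.597
finger_force: 0.0
[0.58516335 0.15382345 0.40252112] [ 0.8418753  -0.51996094 -0.07553878  0.12320918]
gauge [ 0.5728  0.2472 -0.003 ] 0.97 [239.1  60.9]
gauge [ 0.418   0.1661 -0.0028] 0.94 [251.3 213.5]
gauge [0.5335 0.1364 0.0106] 0.84 [314.7 141.3]
gauge [ 0.5378  0.1363 -0.0009] 0.6 [316.6 136.5]
collar_bottom [0.4169 0.1694 0.0579] 0.95 [237.  232.4]
collar_bottom [0.5648 0.2465 0.0575] 0.82 [221.7  64.2]
collar_bottom [0.538  0.1363 0.0617] 0.74 [315.9 144.4]
stand [ 0.5355  0.1384 -0.0054] 0.83 [314.2 137. ]
```

View pics/w3.png

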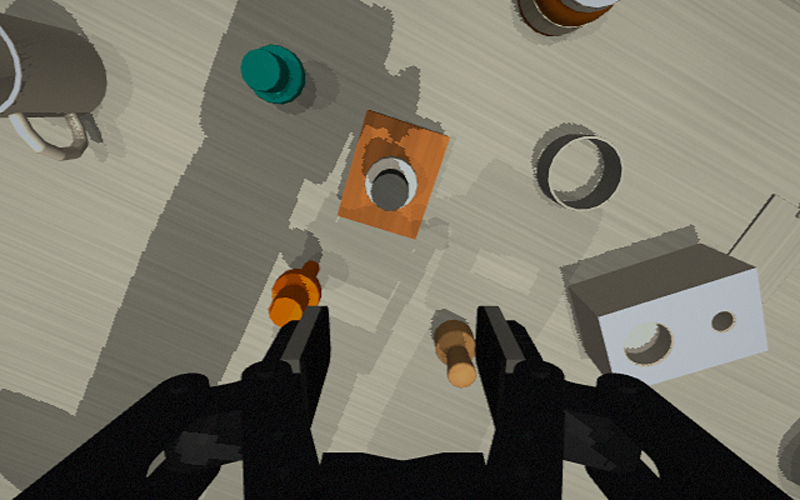

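The wrist view shows the steel gauge's knob top at view (390,190), pixel (312,152), over the stand. The turquoise look-alike is at view (270,70), the orange one at (290,300), and the tamper at (460,365).

Run:
```python
from h import *
import cv2
c=ctrl.read_camera('wrist'); im=c['pixels'][130:175,290:340]
g=cv2.cvtColor(im,cv2.COLOR_RGB2HSV); m=((g[:,:,2]<110)&(g[:,:,1]<60)).astype(np.uint8)
n,l,st,ce=cv2.connectedComponentsWithStats(m)
for i in range(1,n):
    if st[i][4]>60:print(st[i],ce[i]+[290,130])
print(at_z(c,(312,152),.112), proj(c,[.5355,.1385,.112]),proj(c,[.5355,.1385,.086]))
for t in ['tamper']: print([np.round(d['position'],3) for d in ctrl.mark_of('wrist',t)[:1]])
cv2.imwrite('pics/w4.png',cv2.resize(c['pixels'][110:190,260:370][:,:,::-1],None,fx=6,fy=6,interpolation=cv2.INTER_CUBIC))
```

```text
[  6   5  30  33 789] [310.73764259 151.28643853]
[0.53805099 0.13823849 0.112     ] [310.3757064  154.58172291] [311.25531121 149.57732573]
[array([ 0.415,  0.01 , -0.003])]
```

View pics/w4.png

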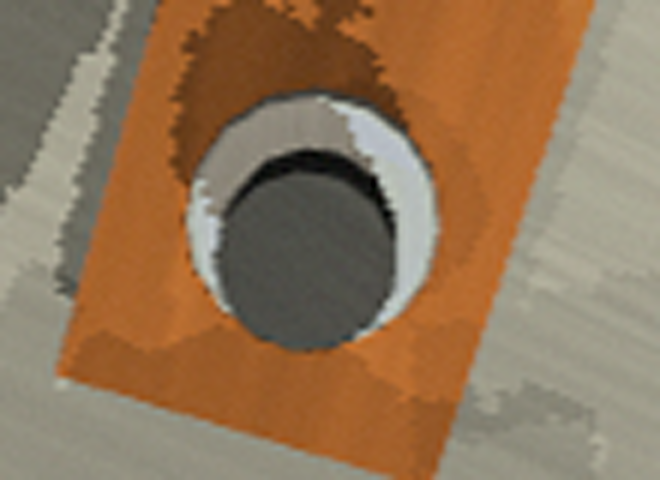

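```bash
python3 -c "
from h import *
delta([.5365,.1385,.13]);delta([.5365,.1385,.087])"
```

```text
yaw 0.4629 shift [ 0.0229 -0.0094  0.1313] rot [ 0.0001 -0.     -0.    ]
yaw 0.4629 shift [ 0.0229 -0.0094  0.1743] rot [ 0.0001 -0.     -0.    ]
```

Scaled: 0.174 m is 0.435, 0.17 m is 0.425.

```bash
echo '[[[0.05,-0.0225,0.1],[0,0,0],0.6],[[0.0575,-0.0235,0.2125],[0,0,0],0.6],[[0.0575,-0.0235,0.3125],[0,0,0],0.6],[[0.0575,-0.0235,0.375],[0,0,0],0.6],[[0.0575,-0.0235,0.425],[0,0,0],0.6],[[0.0575,-0.0235,0.435],[0,0,0],0.6],[[0.0575,-0.0235,0.435],[0,0,0],0.6]]' | python3 -m inch
python3 - <<'E'
from h import *
import cv2
c=ctrl.read_camera('wrist'); cv2.imwrite('pics/w5.png',c['pixels'][:,:,::-1])
E
```

```text
time: 4.5
eef_pos: [0.5367, 0.1393, 0.0877]
tcp_rot: [0.973, 0.23, 0.0, 0.0]
contact_force: [0.0, 0.5, 0.8]
opening: 0.6
finger_force: 0.0
```

View pics/w5.png

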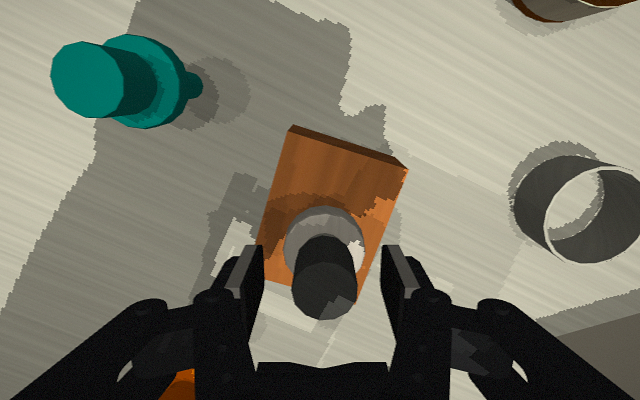

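The knob, at (325,285), stands centred between the pads at (253,270) and (392,270). I'll close on it.

```bash
echo '[[[0,0,0],[0,0,0],0.15],[[0,0,0],[0,0,0],0.15],[[0,0,0],[0,0,0],0.15],[[0,0,0],[0,0,0],0.15],[[0,0,0],[0,0,0],0.15]]' | python3 -m inch 50 && python3 -c "
from h import *
delta([.5564,-.162,.18])"
```

```text
time: 5.18
eef_pos: [0.5374, 0.1397, 0.0887]
tcp_rot: [0.973, 0.23, 0.001, 0.0]
contact_force: [0.0, -0.8, 6.3]
opening: 0.272
finger_force: 49.2
yaw 0.4649 shift [-0.118   0.2783 -0.0913] rot [ 0.001  -0.0021 -0.    ]
```

Scaled: -0.11 m is -0.275, -0.01 m is -0.025.

```bash
echo '[[[0,0,-0.025],[0,0,0],0.15],[[0,0,-0.075],[0,0,0],0.15],[[0,0,-0.15],[0,0,0],0.15],[[0,0,-0.225],[0,0,0],0.15],[[0,0,-0.275],[0,0,0],0.15],[[0,0,-0.275],[0,0,0],0.15],[[0,0,-0.275],[0,0,0],0.15]]' | python3 -m inch
python3 - <<'E'
from h import *
import cv2
c=ctrl.read_camera('wrist'); cv2.imwrite('pics/w6.png',c['pixels'][:,:,::-1])
c=ctrl.read_camera('scene')
s=ctrl.get_state();p=s['eef_pos'];print(s['contact_force'],s['opening'],p)
u=proj(c,p).astype(int);print(u)
for t in ['collar_bottom','gauge']:
    for d in ctrl.mark_of('scene',t)[:4]: print(t,np.round(d['position'],4),round(d['conf'],2))
c2=ctrl.read_camera('side');u2=proj(c2,p).astype(int);print(u2)
for t in ['collar_bottom','gauge']:
    for d in ctrl.mark_of('side',t)[:4]: print(t,np.round(d['position'],4),round(d['conf'],2))
f=lambda c,u:cv2.resize(c['pixels'][u[1]-40:u[1]+60,u[0]-40:u[0]+40][:,:,::-1],(400,500),interpolation=cv2.INTER_CUBIC)
cv2.imwrite('pics/s6.png',np.hstack([f(c,u),f(c2,u2)]))
delta([.5564,-.162,p[2]])
E
```

```text
time: 6.05
eef_pos: [0.5352, 0.1396, 0.1956]
tcp_rot: [0.973, 0.23, -0.002, -0.0]
contact_force: [-0.5, -0.4, -2.2]
opening: 0.275
finger_force: 49.5
[ 0.17432793 -0.92946166 -2.0255099 ] 0.27550319685987323 [0.53517766 0.13956776 0.19531022]
[381 174]
collar_bottom [0.4201 0.1686 0.0531] 0.66
collar_bottom [0.5328 0.1348 0.169 ] 0.4
collar_bottom [0.5701 0.2407 0.052 ] 0.4
gauge [ 0.5633  0.2458 -0.0014] 0.72
gauge [ 0.4181  0.1707 -0.001 ] 0.67
gauge [0.5348 0.1338 0.112 ] 0.62
gauge [ 4.704e-01 -4.509e-01  3.000e-04] 0.26
[301 189]
collar_bottom [0.569 0.244 0.053] 0.67
collar_bottom [0.5357 0.1394 0.1682] 0.63
collar_bottom [0.4212 0.1671 0.0573] 0.62
gauge [0.5347 0.1424 0.1163] 0.8
gauge [0.4136 0.1669 0.0059] 0.66
gauge [0.5701 0.2469 0.0012] 0.65
gauge [ 6.087e-01 -8.100e-03  1.000e-04] 0.25
yaw 0.4648 shift [-0.117   0.2787  0.0014] rot [-0.0004  0.0011 -0.    ]
```

View pics/s6.png

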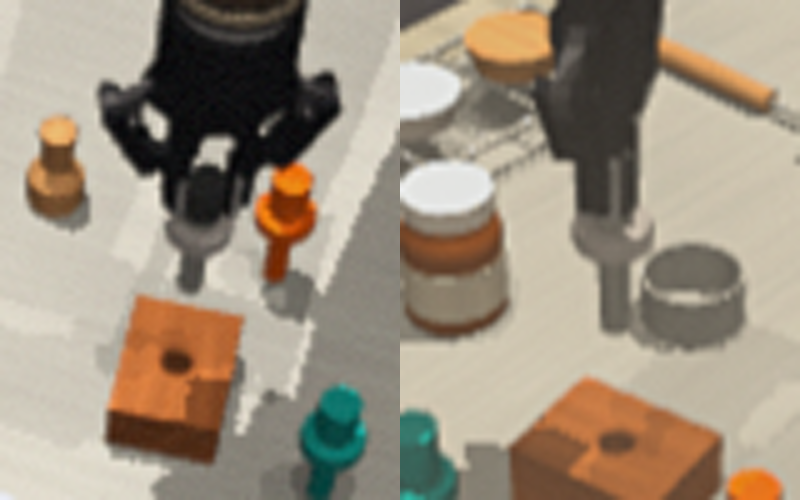

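The gauge hangs close to plumb in the fingers, with its tip at crop (190,285) in scene and (615,325) in side, and the stand empty. I'll carry it over to the bore.

Scaled: 0.2787 m is 0.6968, 0.02 m is 0.05.

```bash
echo '[[[-0.025,0.05,0],[0,0,0],0.15],[[-0.0625,0.15,0],[0,0,0],0.15],[[-0.1075,0.255,0],[0,0,0],0.15],[[-0.155,0.3675,0],[0,0,0],0.15],[[-0.2,0.475,0],[0,0,0],0.15],[[-0.245,0.5825,0],[0,0,0],0.15],[[-0.2775,0.6575,0],[0,0,0],0.15],[[-0.2925,0.6968,0],[0,0,0],0.15],[[-0.2925,0.6968,0],[0,0,0],0.15],[[-0.2925,0.6968,0],[0,0,0],0.15]]' | python3 -m inch
python3 - <<'E'
from h import *
import cv2
s=ctrl.get_state();p=s['eef_pos'];print(p)
f=lambda c,u:cv2.resize(c['pixels'][u[1]-30:u[1]+50,u[0]-32:u[0]+32][:,:,::-1],(400,500),interpolation=cv2.INTER_CUBIC)
o=[]
for n in ['scene','side']:
    c=ctrl.read_camera(n);u=proj(c,p).astype(int);o.append(f(c,u))
    print(n,u,'tip',proj(c,[.5564,-.162,p[2]-.0787]),'bore',proj(c,[.5564,-.162,.07]))
    for t in ['collar_bottom','gauge','bore_mouth']:
        for d in ctrl.mark_of(n,t)[:4]:
            if np.hypot(*(d['position'][:2]-p[:2]))<.05:print(t,np.round(d['position'],4),round(d['conf'],2))
cv2.imwrite('pics/s7.png',np.hstack(o))
E
```

```text
time: 7.65
eef_pos: [0.5566, -0.1607, 0.1971]
tcp_rot: [0.973, 0.231, -0.0, -0.0]
contact_force: [0.3, 0.7, -1.5]
opening: 0.273
finger_force: 49.6
[ 0.55659247 -0.16072851  0.1971064 ]
scene [283 148] tip [285.1578066  164.94080769] bore [286.26536898 174.57950978]
collar_bottom [ 0.5572 -0.1637  0.1715] 0.48
gauge [ 0.557  -0.1664  0.1129] 0.77
bore_mouth [ 0.5543 -0.1592  0.0755] 0.98
side [367 142] tip [365.62313889 165.90849375] bore [364.37510836 179.23590301]
collar_bottom [ 0.5599 -0.1634  0.1705] 0.4
gauge [ 0.5557 -0.1611  0.1196] 0.71
bore_mouth [ 0.5568 -0.1631  0.0706] 0.87
```

View pics/s7.png

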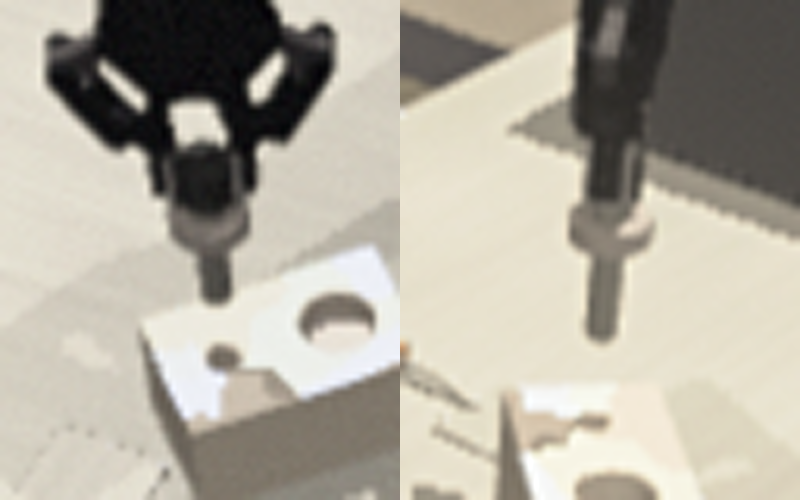

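Tip and bore line up in both views: scene tip crop (216,296) over bore (224,357), side tip (600,335) over bore (590,422). The offsets match the prediction to under 1 mm. I'll descend in stages.

Scaled: 0.045 m is 0.1125, 0.0007 m is 0.0018.

```bash
echo '[[[-0.001,0.0018,0.025],[0,0,0],0.15],[[-0.001,0.0018,0.075],[0,0,0],0.15],[[-0.001,0.0018,0.1075],[0,0,0],0.15],[[-0.001,0.0018,0.1125],[0,0,0],0.15],[[-0.001,0.0018,0.1125],[0,0,0],0.15]]' | python3 -m inch; echo '[[[0,0,0.005],[0,0,0],0.15],[[0,0,0.01],[0,0,0],0.15],[[0,0,0.0125],[0,0,0],0.15],[[0,0,0.0125],[0,0,0],0.15]]' | python3 -m inch
```

```text
time: 8.68
eef_pos: [0.5567, -0.1628, 0.1521]
tcp_rot: [0.973, 0.23, -0.0, -0.0]
contact_force: [0.5, 0.8, -2.0]
opening: 0.275
finger_force: 49.6
time: 9.18
eef_pos: [0.5568, -0.1627, 0.1476]
tcp_rot: [0.973, 0.23, 0.0, 0.0]
contact_force: [-0.4, 0.5, -1.8]
opening: 0.273
finger_force: 49.6
```

Scaled: 0.003 m is 0.0075, 0.002 m is 0.005.

```bash
echo '[[[0,0,0.0025],[0,0,0],0.15],[[0,0,0.005],[0,0,0],0.15],[[0,0,0.0075],[0,0,0],0.15],[[0,0,0.0075],[0,0,0],0.15]]' | python3 -m inch
```

```text
time: 9.68
eef_pos: [0.5565, -0.1625, 0.1436]
tcp_rot: [0.973, 0.23, -0.0, -0.0]
contact_force: [1.0, 1.2, -2.1]
opening: 0.275
finger_force: 49.6
```

Scaled: 0.008 m is 0.02, 0.006 m is 0.015.

```bash
echo '[[[0,0,0.005],[0,0,0],0.15],[[0,0,0.01],[0,0,0],0.15],[[0,0,0.015],[0,0,0],0.15],[[0,0,0.02],[0,0,0],0.15],[[0,0,0.02],[0,0,0],0.15]]' | python3 -m inch
```

```text
time: 10.3
eef_pos: [0.5565, -0.1626, 0.1359]
tcp_rot: [0.973, 0.23, -0.0, -0.0]
contact_force: [-0.2, 2.3, -2.8]
opening: 0.274
finger_force: 49.6
```

Scaled: 0.012 m is 0.03, 0.01 m is 0.025.

```bash
echo '[[[0,0,0.005],[0,0,0],0.15],[[0,0,0.01],[0,0,0],0.15],[[0,0,0.015],[0,0,0],0.15],[[0,0,0.02],[0,0,0],0.15],[[0,0,0.025],[0,0,0],0.15],[[0,0,0.03],[0,0,0],0.15],[[0,0,0.03],[0,0,0],0.15]]' | python3 -m inch
```

```text
time: 11.18
eef_pos: [0.5565, -0.1627, 0.1239]
tcp_rot: [0.973, 0.23, -0.0, -0.0]
contact_force: [1.0, 2.5, -2.4]
opening: 0.275
finger_force: 49.6
```

Scaled: 0.008 m is 0.02, -0.0004 m is -0.001.

```bash
echo '[[[0.0005,-0.001,0.005],[0,0,0],0.15],[[0.0005,-0.001,0.01],[0,0,0],0.15],[[0.0005,-0.001,0.015],[0,0,0],0.15],[[0.0005,-0.001,0.02],[0,0,0],0.15],[[0.0005,-0.001,0.02],[0,0,0],0.15]]' | python3 -m inch
```

```text
time: 11.8
eef_pos: [0.5566, -0.1624, 0.1159]
tcp_rot: [0.973, 0.23, -0.0, 0.0]
contact_force: [1.2, 1.1, -2.5]
opening: 0.271
finger_force: 49.5
```

Scaled: 0.002 m is 0.005, 0.001 m is 0.0025.

```bash
echo '[[[0,0,0.0025],[0,0,0],0.15],[[0,0,0.005],[0,0,0],0.15],[[0,0,0.005],[0,0,0],0.15]]' | python3 -m inch
```

```text
time: 12.18
eef_pos: [0.5567, -0.1624, 0.1142]
tcp_rot: [0.973, 0.23, 0.0, 0.0]
contact_force: [0.1, 1.1, -1.1]
opening: 0.272
finger_force: 49.5
```

Scaled: 0.002 m is 0.005, 0.001 m is 0.0025.

```bash
echo '[[[0,0,0.0025],[0,0,0],0.15],[[0,0,0.005],[0,0,0],0.15],[[0,0,0.005],[0,0,0],0.15]]' | python3 -m inch
```

```text
time: 12.55
eef_pos: [0.5566, -0.1624, 0.1122]
tcp_rot: [0.973, 0.23, -0.0, 0.0]
contact_force: [1.1, 1.5, -2.3]
opening: 0.273
finger_force: 49.5
```

Scaled: 0.001 m is 0.0025, 0.0005 m is 0.0013.

```bash
echo '[[[0,0,0.0013],[0,0,0],0.15],[[0,0,0.0025],[0,0,0],0.15],[[0,0,0.0025],[0,0,0],0.15]]' | python3 -m inch
```

```text
time: 12.92
eef_pos: [0.5567, -0.1623, 0.1115]
tcp_rot: [0.973, 0.23, 0.0, 0.0]
contact_force: [0.4, 1.8, -0.8]
opening: 0.271
finger_force: 49.7
```

Scaled: 0.001 m is 0.0025, 0.0005 m is 0.0013.

```bash
echo '[[[0,0,0.0013],[0,0,0],0.15],[[0,0,0.0025],[0,0,0],0.15],[[0,0,0.0025],[0,0,0],0.15]]' | python3 -m inch | sed -n '2p;4p'; echo '[[[0,0,0.0013],[0,0,0],0.15],[[0,0,0.0025],[0,0,0],0.15],[[0,0,0.0025],[0,0,0],0.15]]' | python3 -m inch| sed -n '2p;4p'
```

```text
eef_pos: [0.557, -0.1624, 0.1114]
contact_force: [-0.3, 2.7, 4.9]
eef_pos: [0.5574, -0.1624, 0.1114]
contact_force: [-1.3, 2.5, 8.2]
```

Scaled: 0.001 m is 0.0025, 0.0005 m is 0.0013.

```bash
echo '[[[0,0,0.0013],[0,0,0],0.15],[[0,0,0.0025],[0,0,0],0.15],[[0,0,0.0025],[0,0,0],0.15]]' | python3 -m inch | sed -n '2p;4p'
```

```text
eef_pos: [0.5577, -0.1624, 0.1113]
contact_force: [-1.2, 3.9, 12.3]
```

Scaled: 0.001 m is 0.0025, 0.0005 m is 0.0013.

```bash
echo '[[[0,0,0.0013],[0,0,0],0.15],[[0,0,0.0025],[0,0,0],0.15],[[0,0,0.0025],[0,0,0],0.15]]' | python3 -m inch | sed -n '2p;4p'
```

```text
eef_pos: [0.558, -0.1624, 0.1113]
contact_force: [-3.6, 4.3, 14.9]
```

Scaled: -0.0015 m is -0.0038, -0.0007 m is -0.0018.

```bash
echo '[[[0,0,-0.0018],[0,0,0],0.15],[[0,0,-0.0038],[0,0,0],0.15],[[0,0,-0.0038],[0,0,0],0.15],[[0,0,-0.0038],[0,0,0],0.15],[[0,0,-0.0038],[0,0,0],0.15],[[0,0,-0.0038],[0,0,0],0.15],[[0,0,-0.0038],[0,0,0],0.15],[[0,0,-0.0038],[0,0,0],0.15],[[0,0,-0.0038],[0,0,0],0.15],[[0,0,-0.0038],[0,0,0],0.15]]' | python3 -m inch; echo '[[[0,0,0],[0,0,0],0.15],[[0,0,0],[0,0,0],0.15],[[0,0,0],[0,0,0],0.15],[[0,0,0],[0,0,0],0.15],[[0,0,0],[0,0,0],0.15],[[0,0,0],[0,0,0],0.15],[[0,0,0],[0,0,0],0.15],[[0,0,0],[0,0,0],0.15],[[0,0,0],[0,0,0],0.15]]' | python3 -m inch
```

```text
time: 15.68
eef_pos: [0.5575, -0.1625, 0.1114]
tcp_rot: [0.973, 0.23, 0.001, 0.0]
contact_force: [-1.6, 1.8, 10.6]
opening: 0.273
finger_force: 50.7
time: 16.8
eef_pos: [0.5575, -0.1624, 0.1114]
tcp_rot: [0.973, 0.23, 0.001, 0.0]
contact_force: [-2.4, 2.6, 9.5]
opening: 0.273
finger_force: 50.7
```

Scaled: -0.002 m is -0.005, -0.001 m is -0.0025.

```bash
echo '[[[0,0,-0.0025],[0,0,0],0.15],[[0,0,-0.005],[0,0,0],0.15],[[0,0,-0.005],[0,0,0],0.3],[[0,0,-0.005],[0,0,0],0.34],[[0,0,-0.005],[0,0,0],0.36],[[0,0,-0.005],[0,0,0],0.36],[[0,0,-0.005],[0,0,0],0.36],[[0,0,-0.005],[0,0,0],0.36]]' | python3 -m inch 20
python3 -c "
from h import *
delta([.5566,-.1622,.1113])"
```

```text
time: 17.8
eef_pos: [0.5566, -0.1623, 0.1108]
tcp_rot: [0.973, 0.23, -0.0, 0.0]
contact_force: [-0.3, -0.9, -0.1]
opening: 0.358
finger_force: 0.0
yaw 0.4649 shift [ 0.     -0.0001 -0.0005] rot [0.0001 0.     0.    ]
```

Scaled: 0.006 m is 0.015, 0.004 m is 0.01.

```bash
echo '[[[0,0,0.005],[0,0,0],0.36],[[0,0,0.01],[0,0,0],0.36],[[0,0,0.015],[0,0,0],0.36],[[0,0,0.015],[0,0,0],0.36]]' | python3 -m inch | sed -n '2p;4,6p'; echo '[[[0,0,0.0025],[0,0,0],0.36],[[0,0,0.005],[0,0,0],0.36],[[0,0,0.0075],[0,0,0],0.36],[[0,0,0.0075],[0,0,0],0.36]]' | python3 -m inch | sed -n '2p;4,6p'
```

```text
eef_pos: [0.5564, -0.1622, 0.1045]
contact_force: [-0.3, -0.3, 0.1]
opening: 0.363
finger_force: 0.0
eef_pos: [0.5566, -0.1623, 0.1017]
contact_force: [-0.0, 0.8, -0.0]
opening: 0.36
finger_force: 0.0
```

Scaled: 0.003 m is 0.0075, 0.002 m is 0.005.

```bash
echo '[[[0,0,0.0025],[0,0,0],0.36],[[0,0,0.005],[0,0,0],0.36],[[0,0,0.0075],[0,0,0],0.36],[[0,0,0.0075],[0,0,0],0.36]]' | python3 -m inch | sed -n '2p;4,6p'; echo '[[[0,0,0.0025],[0,0,0],0.36],[[0,0,0.005],[0,0,0],0.36],[[0,0,0.0075],[0,0,0],0.36],[[0,0,0.0075],[0,0,0],0.36]]' | python3 -m inch | sed -n '2p;4,6p'
```

```text
eef_pos: [0.5568, -0.1624, 0.0991]
contact_force: [-0.4, 0.5, 1.9]
opening: 0.359
finger_force: 0.9
eef_pos: [0.5567, -0.1624, 0.0957]
contact_force: [0.5, 0.6, 0.9]
opening: 0.358
finger_force: 0.7
```

Scaled: 0.004 m is 0.01, 0.003 m is 0.0075.

```bash
echo '[[[0,0,0.0025],[0,0,0],0.36],[[0,0,0.005],[0,0,0],0.36],[[0,0,0.0075],[0,0,0],0.36],[[0,0,0.01],[0,0,0],0.36],[[0,0,0.01],[0,0,0],0.36]]' | python3 -m inch | sed -n '2p;4,6p'; echo '[[[0,0,0.0025],[0,0,0],0.36],[[0,0,0.005],[0,0,0],0.36],[[0,0,0.005],[0,0,0],0.36]]' | python3 -m inch | sed -n '2p;4,6p'
```

```text
eef_pos: [0.5566, -0.1623, 0.0917]
contact_force: [0.6, 0.3, 1.2]
opening: 0.359
finger_force: 0.7
eef_pos: [0.5566, -0.1623, 0.0897]
contact_force: [0.7, -0.2, 0.7]
opening: 0.355
finger_force: 0.8
```

Scaled: 0.002 m is 0.005, 0.001 m is 0.0025.

```bash
echo '[[[0,0,0.0025],[0,0,0],0.36],[[0,0,0.005],[0,0,0],0.36],[[0,0,0.005],[0,0,0],0.36]]' | python3 -m inch | sed -n '2p;4,6p'
```

```text
eef_pos: [0.5566, -0.1623, 0.0877]
contact_force: [0.3, 0.2, 0.7]
opening: 0.362
finger_force: 0.8
```

Scaled: 0.002 m is 0.005, 0.001 m is 0.0025.

```bash
echo '[[[0,0,0.0025],[0,0,0],0.36],[[0,0,0.005],[0,0,0],0.36],[[0,0,0.005],[0,0,0],0.36]]' | python3 -m inch | sed -n '2p;4,6p'
```

```text
eef_pos: [0.5566, -0.1623, 0.0857]
contact_force: [0.5, -0.8, 1.4]
opening: 0.361
finger_force: 0.8
```

Scaled: 0.0015 m is 0.0038, 0.001 m is 0.0025.

```bash
echo '[[[0,0,0.0025],[0,0,0],0.36],[[0,0,0.0038],[0,0,0],0.36],[[0,0,0.0038],[0,0,0],0.36]]' | python3 -m inch | sed -n '2p;4,6p'
```

```text
eef_pos: [0.5566, -0.1623, 0.0843]
contact_force: [0.6, 0.2, 2.1]
opening: 0.361
finger_force: 0.9
```

Scaled: 0.0015 m is 0.0038, 0.001 m is 0.0025.

```bash
echo '[[[0,0,0.0025],[0,0,0],0.36],[[0,0,0.0038],[0,0,0],0.36],[[0,0,0.0038],[0,0,0],0.36]]' | python3 -m inch | sed -n '2p;4,6p'
```

```text
eef_pos: [0.5567, -0.1624, 0.0835]
contact_force: [-0.8, -0.6, 5.5]
opening: 0.363
finger_force: 2.7
```

Scaled: 0.0015 m is 0.0038, 0.001 m is 0.0025.

```bash
echo '[[[0,0,0.0025],[0,0,0],0.36],[[0,0,0.0038],[0,0,0],0.36],[[0,0,0.0038],[0,0,0],0.36]]' | python3 -m inch | sed -n '2p;4,6p'
```

```text
eef_pos: [0.5567, -0.1624, 0.0835]
contact_force: [-4.3, 0.7, 11.4]
opening: 0.364
finger_force: 5.9
```

Scaled: -0.14 m is -0.35, -0.12 m is -0.3.

```bash
echo '[[[0,0,0],[0,0,0],0.36],[[0,0,-0.005],[0,0,0],0.36],[[0,0,-0.01],[0,0,0],0.5],[[0,0,-0.015],[0,0,0],0.5],[[0,0,-0.0375],[0,0,0],0.5],[[0,0,-0.1],[0,0,0],0.5],[[0,0,-0.2],[0,0,0],0.5],[[-0.075,0,-0.3],[0,0,0],0.5],[[-0.15,0,-0.35],[0,0,0],0.5],[[-0.15,0,-0.35],[0,0,0],0.5]]' | python3 -m inch
python3 - <<'E'
from h import *
import cv2
o=[]
for n,w in [('wrist',60),('side',25)]:
    c=ctrl.read_camera(n);u=proj(c,[.5566,-.1623,.09]).astype(int);print(n,u,proj(c,[.5564,-.162,.135])-u,proj(c,[.5564,-.162,.07])-u)
    im=c['pixels'][max(0,u[1]-w):u[1]+w,max(0,u[0]-w):u[0]+w][:,:,::-1];o.append(cv2.resize(im,(400,400),interpolation=cv2.INTER_CUBIC))
    for t in ['collar_bottom','gauge']:
        for d in ctrl.mark_of(n,t)[:5]:
            if np.hypot(*(d['position'][:2]-[.5564,-.162]))<.05:print(t,np.round(d['position'],4),round(d['conf'],2))
cv2.imwrite('pics/e.png',np.hstack(o))
E
```

```text
time: 23.92
eef_pos: [0.5032, -0.1903, 0.2242]
tcp_rot: [0.973, 0.229, 0.002, 0.002]
contact_force: [0.3, 0.3, 0.1]
opening: 0.496
finger_force: 0.0
wrist [320 108] [-0.21258342  4.15149006] [-0.15742359 -0.26272603]Traceback (most recent call last):
  File "<stdin>", line 9, in <module>
TypeError: unsupported operand type(s) for -: 'list' and 'list'
```

Run:
```python
from h import *
import cv2
o=[]
for n,w in [('wrist',60),('side',25)]:
    c=ctrl.read_camera(n);u=proj(c,[.5566,-.1623,.09]).astype(int)
    im=c['pixels'][max(0,u[1]-w):u[1]+w,max(0,u[0]-w):u[0]+w][:,:,::-1];o.append(cv2.resize(im,(400,400),interpolation=cv2.INTER_CUBIC))
    for t in ['collar_bottom','gauge']:
        for d in ctrl.mark_of(n,t)[:5]:
            if np.hypot(*(np.array(d['position'])[:2]-np.array([.5564,-.162])))<.05:print(n,t,np.round(d['position'],4),round(d['conf'],2))
cv2.imwrite('pics/e.png',np.hstack(o))
```

```text
wrist collar_bottom [ 0.5574 -0.1666  0.0694] 0.63
wrist gauge [ 0.5563 -0.164   0.0326] 0.71
side collar_bottom [ 0.558  -0.1635  0.0685] 0.39
side gauge [ 0.5551 -0.1618  0.0315] 0.72
```

View pics/e.png

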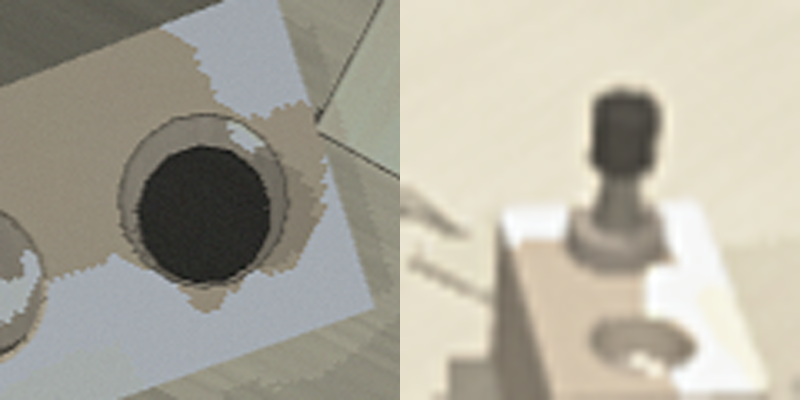

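The gauge stands upright in the bore, knob at crop (205,215) and (625,130). The collar lies flat on the mould's top face at (620,240). The tip is at z ≈ 0.032 and the collar at z ≈ 0.069, both consistent with a seated gauge, so I'm handing in.

```bash
python3 -c "
from plant import ctrl
print(ctrl.sign_off())"
```

```text
the job is handed in; nothing more can be done
None
```

I handed the job in at about 24 s: the gauge stands released in the narrow bore, its rod on the floor about 37–38 mm down after a hold of over 2 s at about 10–13 N, and its collar lies flat on the mould's top face (no verdict was printed).

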